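# Index the rotary stage to its next hole

### The arm

A 6-joint arm with a two-finger parallel gripper is mounted at the origin on a cart in front of the work surface, level with it; the furniture and walls round the work are solid. World frame = base frame: x ahead of the robot, y to its left, z up, the work surface at z = 0. Lengths are in m, angles in degrees, forces in N, time in s.
With the tool pointing down it reaches from about 0.275 to 0.875 m from the base axis. Payload 12.5 kg.
Tool frame: the origin (TCP) lies at the very end of the fingers, on their centre line; the grasp point (between the pads) lies 19 mm behind it; z points along the fingers, y is the direction in which the jaws open and shut (so a half turn about z gives the same grasp; the last joint's range is limited). The gripper opens to 85 mm and grips with 20 to 120 N. Pads are 22 mm wide; open, the fingers measure 114 mm over their backs; the gripper's body (76 mm by 85 mm) begins 54 mm behind the grasp point. The pads swing forward as they close: fully open they stand 13 mm farther back than shut.
Start: joints at [-72.227, 20.094, 94.641, -0, 65.266, -4.847], TCP at [0.212, -0.508, 0.231] pointing down, gripper open.
Joint ranges: [-157.81, 157.81], [-45, 120.19], [0.68, 151.7], [-89.99, 269.99], [4.06, 180], [-164.3, 164.3]. Speed limits (degrees/s): [127.2, 127.2, 159.86, 180, 180, 180].

### API

Orientations are given as a 3x3 rotation matrix whose columns are the frame's x, y, z axes.
In Python, from bench import ctrl gives the robot as it stands.
- The arm moves only by the tool carry_out, never from a script. Its argument "deltas" is a list of rows, each a list of 7 numbers: the turn, a rotation vector about the tool's x, y, z in degrees, then the shift along the tool's x, y, z in cm, then the closure, from 0 (fully open) to 1 (shut). In form: [[wx, wy, wz, tx, ty, tz, hand], ...]. A call has 1 to 5 rows; each row shifts and turns the pose as measured when the row begins, along the tool's axes as they then stand; what a row does not reach is not made up. A row lasts 1/12 s, in which the tool goes at most 41.7 mm and 7.16 degrees, less where a joint would pass 70% of its speed; a pose out of reach is approached as far as the arm can. A call with a gripper value outside its range is refused whole. The fingers move at their own pace and stop on an object; "squeeze" is the grip in N (left out, the last holds). Time passes only in rows, so rows that do not move let the fingers close. It gives the time, the measured TCP pose, the force and the opening at its end, in the units of the state.
- ctrl.read_state(): the state, without advancing time (a new reading comes with each control period).
- ctrl.camera(name): name is "scene" or "top" or "wrist"; returns a dict with "image" (480x640x3 uint8, red, green, blue), "camera_matrix" (3x3 intrinsics, pixels), "dist" ([k1, k2, p1, p2, k3] as OpenCV has them; the pictures are not rectified), "rvec" (rotation vector, rad) and "tvec" (3), from world to camera coordinates, as OpenCV has them; the wrist camera has in their place "T_tool_cam" (4x4, takes a point from camera to tool coordinates, whose origin is the TCP and whose axes are the flange's). Camera axes: x right, y down, z forward; pixel columns grow to the right and rows downward; lengths in m; the calibration is good to about 2 mm. A picture is of the moment at which its call begins: read the wrist's pose just before it. There is no depth.
- ctrl.sign_off(): hands the job in, once; it reports no verdict.
The state is a dict: "time": time; "q": joint angles; "dq": joint speeds; "effort": joint torques, N m; "tool_pos": TCP position; "orientation": TCP orientation; "contact_force": force on the tool from outside, world axes, zero at the start; "ft_torque": the same for the moment, N m; "gripper_width": opening from 0.0 (shut) to 1.0 (fully open).
Only numpy, scipy, OpenCV 4.12 (cv2) and the standard library are available. Lean on these libraries where they do the work, as an engineer would, in place of code of your own. Each camera call takes 0.05 s, during which the arm holds its last target. There are 200 camera calls.

### The job

Turn the gear's indexing stage on to its next station: pull the spring plunger's knob up to free it, turn the stage counter-clockwise as seen from above, and let the pin spring down fully home in the next hole, which is out of sight under the stage and has to be found by letting the pin ride on the ring and turning slowly. Then take up the hole's play and test the lock: push the knob on round against the far side of the hole with a steady push of about 12 N for a second, never with 30 N, and let go with the pin still home. Leave the loose parts beside the stage alone.

Things in the scene. Friction and masses are not known exactly. Their poses are not given: they have to be found in the camera images.
- index_base: Grey round base, 232 mm across, 34 mm high, fixed to the table, with two clamping lugs (along its y axis, out to 136 mm). Origin at the centre of its underside, on the vertical turning axis; z up. On it turns a steel disc 216 mm across, its top face 48 mm above the table, with a gear (49 mm across) clamped at its centre, up to 82 mm above the table. The disc hides the flat index ring inside.
- knob_center (a point): Centre of the plunger's black fluted knob: upright, round, 26 mm across, 24 mm tall, at its middle height; near the rim of the disc, 90 mm from the turning axis, over a barrel 19 mm across (28 mm at its foot) whose top is 61 mm above the table. With the pin home this point is 76.5 mm above the table. The spring pushes down with 5 N (home), 8 N (riding on the ring), 10 N (fully pulled).
- stage (a joint): Angle of the disc in rad: 0 at the start, pin in the first hole (2 mm play to each side); grows counter-clockwise seen from above; stops at -0.12 and 1.22. The next hole is a slot 12.5 to 18 mm long (2.5 to 8 mm of play along the turn), set elsewhere each time: the pin cannot drop in before 0.6, and against the far side the stage stands between 0.64 and 1.01. It drags with 2 to 3 N at the knob.
- plunger (a joint): Height in m by which the pin (10 mm thick, round tip) and its knob are pulled up: 0 = fully home in a hole; 0.010 = the tip rides on the flat of the ring; 0.016 = upper stop. It springs back down when let go.
- plug_gauge: Loose double-ended plug gauge, 92 mm long, 20 mm thick, lying to the left of the base; bystander. Origin under its middle.
- hex_bolt: Loose hex bolt, 54 mm long, lying behind and right of the base; bystander. Origin under its middle.
- bronze_bush: Loose flanged bronze bush, 34 mm across, 29 mm high, standing right of the base; bystander. Origin under its centre.

How it is judged (in metres and radians):
On the way, in this order (a step that is already met when the one before it is completed fails the run):
1. the pin is pulled up out of the first hole (value of joint plunger above 0.0085 m and value of joint stage below 0.15 rad), for 0.1 s.
2. the stage is turned on, past the first hole (value of joint plunger above 0.0065 m and value of joint stage above 0.25 rad), for 0.1 s.
3. with the pin home in the next hole, the stage is pushed against the hole's far side and held there (5 to 20 N between pin and hole) (value of joint plunger below 0.002 m and value of joint stage above 0.6 rad and contact force between plunger and index_base between 5 and 20 N), for 0.4 s.
At the end, for the whole second after the job is handed in: The pin is fully home in the next hole (plunger below 2 mm, stage between 0.55 and 1.07 rad) and the stage is at rest (value of joint plunger below 0.002 m and value of joint stage between 0.55 and 1.07 rad and velocity of joint stage between -0.02 and 0.02 rad/s); the robot touches nothing.
It fails at once if the pin is forced against the ring or the side of a hole with more than 28 N (contact force between plunger and index_base above 28 N).
It fails at once if a loose part beside the stage is moved by more than 15 mm (distance of any of plug_gauge, hex_bolt, bronze_bush from where it was at the start of the episode above 0.015 m).
It also fails if it takes over 58 s, if anything falls off the work surface, if the arm or the gripper's body presses on something with over 40 N, if the wrist force passes 120 N, or if a joint passes its speed limit or range.

## Working session

There is one attempt and no reset: what is moved stays moved. The work goes in short steps, Python scripts to look and compute and a tool call to move; the robot and the scene stay as the last step left them, time stands still between calls to the robot, and variables do not carry over. Pictures are saved under pics/ and viewed, about 8 in all and at most 12, crops included, and the job is handed in when it is done.

Besides the shell and the picture viewer there is one more tool, called after "Call:" as a command line: name --pt "numbers of a row" for each row, then --argument value for the rest. carry_out: Moves the arm, as the interface text tells. Its arguments: {"type":"object","properties":{"deltas":{"type":"array"},"squeeze":{"type":"number"}},"required":["deltas"]}

```bash
mkdir -p pics; ls
cat > h.py <<'E'
import numpy as np, cv2
from bench import ctrl
def snap(cam,fn):
    s=ctrl.read_state(); c=ctrl.camera(cam)
    cv2.imwrite('pics/'+fn,c['image'][:,:,::-1]); return s,c
def ray(c,px,z,s=None):
    K=np.array(c['camera_matrix'],float);d=np.array(c['dist'],float)
    u=cv2.undistortPoints(np.array([[px]],float),K,d)[0,0]; v=np.array([u[0],u[1],1.])
    if 'rvec' in c:
        R=cv2.Rodrigues(np.array(c['rvec'],float))[0];o=-R.T@np.array(c['tvec'],float).ravel();w=R.T@v
    else:
        T=np.array(c['T_tool_cam']);Rt=np.array(s['orientation']);R=Rt@T[:3,:3];o=np.array(s['tool_pos'])+Rt@T[:3,3];w=R@v
    return o+w*(z-o[2])/w[2]
E
python3 - <<'E'
from h import *
import pickle
s,c=snap('top','top.png'); pickle.dump((s,c),open('top.pkl','wb'))
print(s); print(c['tvec'],c['rvec'])
E
```

```text
pics
{'time': 0.0, 'q': array([-7.22269148e+01,  2.01247819e+01,  9.46761986e+01,  6.15124087e-05,
        6.52662972e+01, -4.84727429e+00]), 'dq': array([-0.01284607,  0.01346441, -0.01331762,  0.00255747, -0.06169312,
        0.00398159]), 'effort': array([ 1.03009934e-03, -5.06093395e+01, -2.91399300e+01, -2.26240786e-07,
        4.50736494e-03,  4.67783806e-06]), 'tool_pos': array([ 0.2114658 , -0.50736741,  0.23075916]), 'orientation': array([[ 9.23073794e-01,  3.84622728e-01, -3.57498602e-04],
       [ 3.84622881e-01, -9.23073122e-01,  1.11847194e-03],
       [ 1.00192379e-04, -1.16993428e-03, -9.99999311e-01]]), 'contact_force': array([ 0.05576661, -0.04942261,  1.28477169]), 'ft_torque': array([-0.0622194 ,  0.01891736, -0.02182347]), 'gripper_width': 0.997297028512809}
[0.02617528 0.60410714 0.83221471] [ 2.16141406 -2.14308565  0.15513396]
```

View pics/top.png

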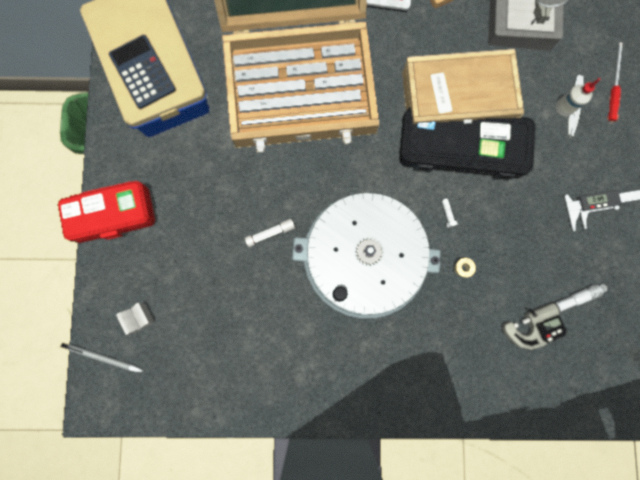

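The top view shows the stage centred near (368,252), the knob at about (341,293), the plug gauge at (270,233), the bolt at (449,213) and the bush at (465,267).

Run:
```python
from h import *
import pickle
s,c=pickle.load(open('top.pkl','rb'))
g=ray(c,(370,251),.082);k=ray(c,(341,293),.0885);print(g,k,np.linalg.norm((k-g)[:2]))
for n,p,z in [('diskL',(306,252),.048),('diskR',(430,252),.048),('diskT',(367,194),.048),('diskB',(367,314),.048),('plug',(270,233),.02),('bolt',(449,213),.01),('bush',(465,267),.029),('lugL',(299,249),.03),('lugR',(434,261),.03)]: print(n,ray(c,p,z))
im=c['image'][230:330,290:450];cv2.imwrite('pics/topc.png',cv2.resize(im,None,fx=5,fy=5,interpolation=cv2.INTER_CUBIC)[:,:,::-1])
```

```text
[ 0.58628048 -0.05273009  0.082     ] [ 0.51472692 -0.00340657  0.0885    ] 0.08690639350319197
diskL [0.58774506 0.05655636 0.048     ]
diskR [ 0.5896881  -0.16228792  0.048     ]
diskT [ 0.69350312 -0.05158021  0.048     ]
diskB [ 0.48042368 -0.05050089  0.048     ]
plug [0.62558062 0.12351336 0.02      ]
bolt [ 0.66793673 -0.20810697  0.01      ]
bush [ 0.56545509 -0.22891414  0.029     ]
lugL [0.59526533 0.0696694  0.03      ]
lugR [ 0.5756826 -0.1732516  0.03     ]
```

View pics/topc.png

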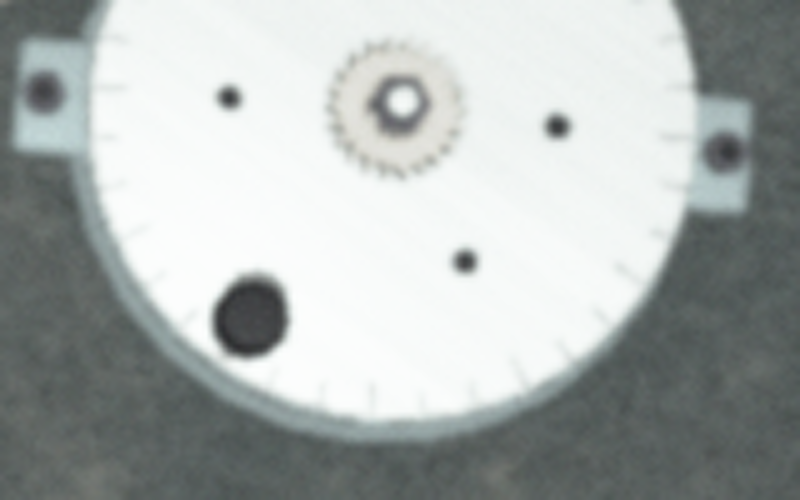

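Call:
carry_out --pt "0 0 7 0 0 0 0" --pt "0 0 7 0 0 0 0" --pt "0 0 7 0 0 0 0" --pt "0 0 7 0 0 0 0" --pt "0 0 7 0 0 0 0" --squeeze 60

```text
time: 0.47
tool_pos: [0.2111, -0.5061, 0.2286]
orientation: [[0.974, -0.227, -0.002], [-0.227, -0.974, 0.006], [-0.003, -0.005, -1.0]]
contact_force: [-0.3, 0.7, 0.1]
gripper_width: 0.999
```

Call:
carry_out --pt "0 0 7 0 0 0 0" --pt "0 0 7 0 0 0 0" --pt "0 0 7 0 0 0 0" --pt "0 0 2 0 0 0 0"

```text
time: 0.8
tool_pos: [0.2107, -0.5051, 0.2268]
orientation: [[0.798, -0.602, -0.003], [-0.602, -0.798, 0.009], [-0.008, -0.006, -1.0]]
contact_force: [1.4, -0.7, 0.2]
gripper_width: 1.003
```

Call:
carry_out --pt "0 0 0 -0.4 -3.9 0 0" --pt "0 0 0 -0.4 -3.9 0 0" --pt "0 0 0 -0.4 -3.9 0 0" --pt "0 0 0 -0.4 -3.9 0 0" --pt "0 0 0 -0.4 -3.9 0 0"

```text
time: 1.22
tool_pos: [0.3121, -0.3358, 0.2254]
orientation: [[0.791, -0.612, -0.005], [-0.612, -0.791, 0.011], [-0.011, -0.006, -1.0]]
contact_force: [1.4, -1.0, 0.0]
gripper_width: 1.003
```

Call:
carry_out --pt "0 0 0 -0.4 -3.9 0 0" --pt "0 0 0 -0.4 -3.9 0 0" --pt "0 0 0 -0.4 -3.9 0 0" --pt "0 0 0 -0.4 -3.9 0 0" --pt "0 0 0 -0.4 -3.9 0 0"

```text
time: 1.63
tool_pos: [0.4178, -0.1598, 0.226]
orientation: [[0.789, -0.614, -0.007], [-0.614, -0.789, 0.013], [-0.013, -0.006, -1.0]]
contact_force: [0.2, -0.5, 0.4]
gripper_width: 0.993
```

Call:
carry_out --pt "0 0 0 -0.4 -3.9 0 0" --pt "0 0 0 -0.4 -3.9 0 0" --pt "0 0 0 -0.4 -3.0 0 0" --pt "0 0 0 0 0 0 0"

```text
time: 1.97
tool_pos: [0.478, -0.0566, 0.2261]
orientation: [[0.792, -0.61, -0.007], [-0.61, -0.792, 0.014], [-0.014, -0.007, -1.0]]
contact_force: [1.1, -0.5, 0.2]
gripper_width: 0.997
```

Call:
carry_out --pt "-0.4 0.8 -3 -0.3 -3.5 0 0" --pt "0 0 0 0 -2.8 0 0" --pt "0 0 0 0 0 0 0" --pt "0 0 0 0 0 0 0"

```text
time: 2.3
tool_pos: [0.5135, -0.0008, 0.2248]
orientation: [[0.826, -0.564, -0.003], [-0.564, -0.826, -0.001], [-0.002, 0.002, -1.0]]
contact_force: [0.1, 0.2, 1.0]
gripper_width: 1.001
```

Run:
```python
from h import *
import pickle
s,c=snap('wrist','w1.png'); pickle.dump((s,c),open('w1.pkl','wb'))
print(s['tool_pos'],s['orientation'])
```

```text
[ 0.51351501 -0.00080789  0.22484497] [[ 8.25742915e-01 -5.64039251e-01 -2.89172275e-03]
 [-5.64043357e-01 -8.25744777e-01 -8.08974991e-04]
 [-1.93153131e-03  2.29906237e-03 -9.99995492e-01]]
```

View pics/w1.png

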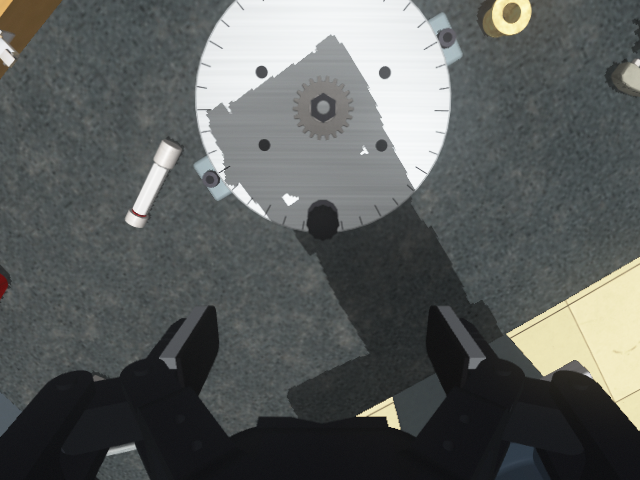

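Run:
```python
from h import *
import pickle
s,c=pickle.load(open('w1.pkl','rb'))
print(c['T_tool_cam'],c['camera_matrix'])
R=s['orientation'];p=s['tool_pos'];print('cam',p+R@c['T_tool_cam'][:3,3])
g=ray(c,(323,107),.082,s);print(g)
for v in (215,222,225): 
  k=ray(c,(322.5,v),.0885,s);print(v,k,np.linalg.norm((k-g)[:2]),'tool',R.T@(k-p))
for px in [(323,199),(323,241),(306,220),(339,220)]: print(px,ray(c,px,.0885,s),ray(c,px,.0645,s))
cv2.imwrite('pics/w1c.png',cv2.resize(c['image'][170:260,270:380],None,fx=6,fy=6,interpolation=cv2.INTER_CUBIC)[:,:,::-1])
```

```text
[[ 8.19616281e-04 -9.54387215e-01 -2.98570549e-01  7.56346450e-02]
 [ 9.99999426e-01  5.76269879e-04  9.03073684e-04 -6.75894343e-04]
 [-6.89824764e-04 -2.98571118e-01  9.54387139e-01 -1.42844242e-01]
 [ 0.00000000e+00  0.00000000e+00  0.00000000e+00  1.00000000e+00]] [[361.63512139   0.         322.00482603]
 [  0.         361.63512139 241.11440733]
 [  0.           0.           1.        ]]
cam [ 0.57676408 -0.04279544  0.36754092]
[ 0.58817535 -0.05250686  0.082     ]
215 [ 0.52135641 -0.00649805  0.0885    ] 0.08112693767064055 tool [ 9.94783462e-03 -3.77047982e-05  1.36326279e-01]
222 [ 0.51663485 -0.00328138  0.0885    ] 0.08684002147999033 tool [ 4.23470013e-03 -3.07083764e-05  1.36337330e-01]
225 [ 0.51459438 -0.00189127  0.0885    ] 0.08930898866138627 tool [ 1.76571364e-03 -2.76805786e-05  1.36342106e-01]
(323, 199) [ 0.53172723 -0.01403589  0.0885    ] [ 0.52785366 -0.01156231  0.0645    ]
(323, 241) [0.50330624 0.00530956 0.0885    ] [0.49698821 0.00944701 0.0645    ]
(306, 220) [0.52538386 0.0066198  0.0885    ] [0.52096471 0.01086995 0.0645    ]
(339, 220) [ 0.51059567 -0.01503342  0.0885    ] [ 0.5049046  -0.01264564  0.0645    ]
```

View pics/w1c.png

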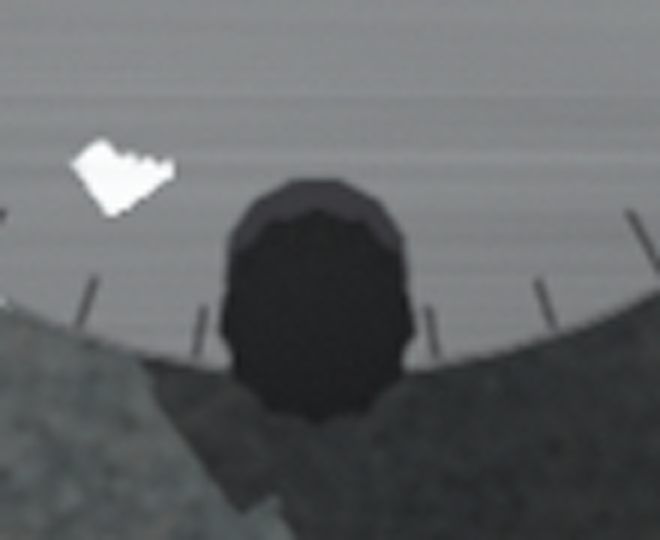

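The knob's top face is centred at (323,223), i.e. world (0.515, -0.0025), 88–90 mm from the axis as expected. Descending over it.

Call:
carry_out --pt "0 0 0 0.2 0 4 0" --pt "0 0 0 0 0 4 0" --pt "0 0 0 0 0 4 0" --pt "0 0 0 0 0 2.5 0" --pt "0 0 0 0 0 0 0"

```text
time: 2.77
tool_pos: [0.5145, -0.0075, 0.0774]
orientation: [[0.823, -0.569, 0.004], [-0.569, -0.823, -0.002], [0.004, -0.0, -1.0]]
contact_force: [-0.6, 0.0, -0.3]
gripper_width: 1.001
```

Call:
carry_out --pt "0 0 0 -0.25 -0.45 0.8 0" --pt "0 0 0 0 0 0.7 0" --pt "0 0 0 0 0 0 0" --pt "0 0 0 0 0 0 0"

```text
time: 3.1
tool_pos: [0.5156, -0.0042, 0.0643]
orientation: [[0.821, -0.571, 0.005], [-0.571, -0.821, -0.002], [0.005, -0.001, -1.0]]
contact_force: [-0.9, 0.3, -0.2]
gripper_width: 1.003
```

Run:
```python
from h import *
s,c=snap('wrist','w2.png')
print(s['tool_pos'],s['contact_force'],s['orientation'])
```

```text
[ 0.51556588 -0.00423305  0.06428013] [-0.88195816  0.27183094 -0.2151916 ] [[ 0.82078233 -0.57121824  0.00510729]
 [-0.57121516 -0.82079745 -0.00218622]
 [ 0.00544086 -0.00112295 -0.99998457]]
```

View pics/w2.png

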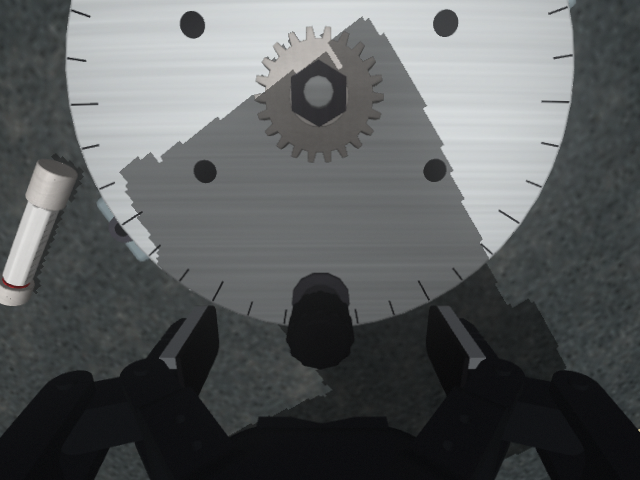

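The knob's top is centred at about (320,334), between the pads (217 and 428, middle 322). A quick check of its radial offset follows.

Run:
```python
from h import *
s,c=ctrl.read_state(),ctrl.camera('wrist')
R=s['orientation'];p=s['tool_pos']
k=ray(c,(320.5,333),.0885,s);g=ray(c,(319.5,92),.082,s);print(k,g,np.linalg.norm((k-g)[:2]),R.T@(k-p),R.T@(g-p))
```

```text
[ 0.51811713 -0.00461839  0.0885    ] [ 0.58790668 -0.05279828  0.082     ] 0.08480497429274518 [ 0.0023178  -0.00109335 -0.02400234] [ 0.08708258 -0.00140863 -0.01700482]
```

Call:
carry_out --pt "0 0 0 0 -0.1 0.4 0.3" --pt "0 0 0 0 0 0 0.5" --pt "0 0 0 0 0 0 1" --pt "0 0 0 0 0 0 1" --pt "0 0 0 0 0 0 1" --squeeze 60

```text
time: 3.62
tool_pos: [0.5176, -0.0034, 0.0625]
orientation: [[0.821, -0.571, 0.01], [-0.571, -0.821, -0.003], [0.009, -0.003, -1.0]]
contact_force: [-8.2, -8.1, 10.6]
gripper_width: 0.304
```

Call:
carry_out --pt "0 0 0 0 0 0 1" --pt "0 0 0 0 0 0 1" --pt "0 0 0 0 0 0 1"

```text
time: 3.87
tool_pos: [0.5177, -0.0033, 0.0628]
orientation: [[0.821, -0.571, 0.01], [-0.571, -0.821, -0.003], [0.009, -0.003, -1.0]]
contact_force: [0.2, -1.1, 0.1]
gripper_width: 0.282
```

Call:
carry_out --pt "0 0 0 0 0 -0.5 1" --pt "0 0 0 0 0 -0.5 1" --pt "0 0 0 0 0 -0.4 1" --pt "0 0 0 0 0 0 1"

```text
time: 4.2
tool_pos: [0.5175, -0.0035, 0.0767]
orientation: [[0.821, -0.571, 0.009], [-0.571, -0.821, -0.003], [0.009, -0.003, -1.0]]
contact_force: [3.2, -0.1, -10.0]
gripper_width: 0.283
```

Call:
carry_out --pt "0 0 0 0 0 0 1" --pt "0 0 -2 0 0.3 0 1" --pt "0 0 -3 0.01 0.45 0 1" --pt "0 0 -3 0.01 0.45 0 1" --pt "0 0 -3 0.01 0.45 0 1"

```text
time: 4.62
tool_pos: [0.5092, -0.018, 0.076]
orientation: [[0.917, -0.399, 0.01], [-0.399, -0.917, -0.003], [0.01, -0.001, -1.0]]
contact_force: [3.9, -2.9, -11.0]
gripper_width: 0.286
```

Call:
carry_out --pt "0 0 -3 0.01 0.45 0 1" --pt "0 0 -3 0.01 0.45 0 1" --pt "0 0 -3 0.01 0.45 0 1" --pt "0 0 -3 0.01 0.45 0 1" --pt "0 0 0 0 0 0 1"

```text
time: 5.03
tool_pos: [0.5033, -0.0366, 0.0751]
orientation: [[0.982, -0.188, 0.01], [-0.188, -0.982, -0.003], [0.01, 0.001, -1.0]]
contact_force: [3.3, -2.3, -9.6]
gripper_width: 0.287
```

Call:
carry_out --pt "0 0 0 0 0 0.2 1" --pt "0 0 0 0 0 0 1" --pt "0 0 0 0 0 0 0.64" --pt "0 0 0 0 0 0.2 0.64" --pt "0 0 0 0 0 0 0.64"

```text
time: 5.45
tool_pos: [0.5034, -0.0359, 0.0715]
orientation: [[0.981, -0.193, 0.01], [-0.193, -0.981, -0.002], [0.01, 0.0, -1.0]]
contact_force: [0.5, 0.0, 0.6]
gripper_width: 0.361
```

Call:
carry_out --pt "0 0 0 0 0 0.6 0.64" --pt "0 0 0 0 0 0 0.64" --pt "0 0 0 0 0 0 0.64"

```text
time: 5.7
tool_pos: [0.5037, -0.0355, 0.0655]
orientation: [[0.981, -0.193, 0.01], [-0.193, -0.981, -0.002], [0.011, 0.0, -1.0]]
contact_force: [-0.3, 0.3, 0.5]
gripper_width: 0.358
```

Call:
carry_out --pt "0 0 -1 0 0.15 0.15 0.64" --pt "0 0 -1 0 0.15 0 0.64" --pt "0 0 -1 0 0.15 0 0.64" --pt "0 0 -1 0 0.15 0 0.64" --pt "0 0 -1 0 0.15 0 0.64"

```text
time: 6.12
tool_pos: [0.5027, -0.0422, 0.0639]
orientation: [[0.995, -0.1, 0.011], [-0.1, -0.995, -0.0], [0.011, -0.001, -1.0]]
contact_force: [2.4, 6.2, -1.4]
gripper_width: 0.362
```

Call:
carry_out --pt "0 0 -1 0 0.15 0 0.64" --pt "0 0 -1 0 0.15 0 0.64" --pt "0 0 -1 0 0.15 0 0.64" --pt "0 0 -1 0 0.15 0 0.64" --pt "0 0 -1 0 0.15 0 0.64"

```text
time: 6.53
tool_pos: [0.5025, -0.0486, 0.0639]
orientation: [[1.0, -0.003, 0.012], [-0.003, -1.0, 0.003], [0.012, -0.003, -1.0]]
contact_force: [1.2, 7.2, -0.4]
gripper_width: 0.363
```

Call:
carry_out --pt "0 0 -0.5 0 0.08 0 0.64" --pt "0 0 -0.5 0 0.08 0 0.64" --pt "0 0 -0.5 0 0.08 0 0.64" --pt "0 0 -0.5 0 0.08 0 0.64" --pt "0 0 -0.5 0 0.08 0 0.64"

```text
time: 6.95
tool_pos: [0.5024, -0.0522, 0.0637]
orientation: [[0.999, 0.046, 0.011], [0.046, -0.999, 0.004], [0.012, -0.004, -1.0]]
contact_force: [1.6, 5.1, -1.4]
gripper_width: 0.361
```

Call:
carry_out --pt "0 0 -0.5 0 0.08 0 0.64" --pt "0 0 -0.5 0 0.08 0 0.64" --pt "0 0 -0.5 0 0.08 0 0.64" --pt "0 0 -0.5 0 0.08 0 0.64" --pt "0 0 -0.5 0 0.08 0 0.64"

```text
time: 7.37
tool_pos: [0.5026, -0.0558, 0.0637]
orientation: [[0.995, 0.095, 0.011], [0.094, -0.996, 0.006], [0.012, -0.004, -1.0]]
contact_force: [0.5, 5.1, -0.8]
gripper_width: 0.36
```

Call:
carry_out --pt "0 0 -0.4 0.01 0.08 0 0.64" --pt "0 0 -0.4 0 0.08 0 0.64" --pt "0 0 -0.4 0.01 0.08 0 0.64" --pt "0 0 -0.4 0 0.08 0 0.64" --pt "0 0 -0.4 0.01 0.08 0 0.64"

```text
time: 7.78
tool_pos: [0.5027, -0.0591, 0.0636]
orientation: [[0.991, 0.133, 0.01], [0.133, -0.991, 0.007], [0.011, -0.006, -1.0]]
contact_force: [0.3, 4.5, -0.1]
gripper_width: 0.366
```

Call:
carry_out --pt "0 0 -0.4 0.01 0.08 0 0.64" --pt "0 0 -0.4 0 0.08 0 0.64" --pt "0 0 -0.4 0.01 0.08 0 0.64" --pt "0 0 -0.4 0 0.08 0 0.64" --pt "0 0 -0.4 0.01 0.08 0 0.64"

```text
time: 8.2
tool_pos: [0.503, -0.0625, 0.0635]
orientation: [[0.985, 0.172, 0.008], [0.172, -0.985, 0.009], [0.009, -0.007, -1.0]]
contact_force: [0.2, 6.4, 0.5]
gripper_width: 0.36
```

Call:
carry_out --pt "0 0 -0.4 0.01 0.08 0 0.64" --pt "0 0 -0.4 0 0.08 0 0.64" --pt "0 0 -0.4 0.01 0.08 0 0.64" --pt "0 0 -0.4 0 0.08 0 0.64" --pt "0 0 -0.4 0.01 0.08 0 0.64"

```text
time: 8.62
tool_pos: [0.5033, -0.0658, 0.0635]
orientation: [[0.978, 0.21, 0.006], [0.21, -0.978, 0.011], [0.008, -0.009, -1.0]]
contact_force: [0.8, 6.3, 0.5]
gripper_width: 0.364
```

Call:
carry_out --pt "0 0 -0.4 0.01 0.08 0 0.64" --pt "0 0 -0.4 0 0.08 0 0.64" --pt "0 0 -0.4 0.01 0.08 0 0.64" --pt "0 0 -0.4 0 0.08 0 0.64" --pt "0 0 -0.4 0.01 0.08 0 0.64"

```text
time: 9.03
tool_pos: [0.5038, -0.0693, 0.0635]
orientation: [[0.969, 0.248, 0.004], [0.248, -0.969, 0.012], [0.007, -0.01, -1.0]]
contact_force: [-0.4, 4.3, 0.4]
gripper_width: 0.357
```

Call:
carry_out --pt "0 0 -0.4 0.01 0.08 0 0.64" --pt "0 0 -0.4 0 0.08 0 0.64" --pt "0 0 -0.4 0.01 0.08 0 0.64" --pt "0 0 -0.4 0 0.08 0 0.64" --pt "0 0 -0.4 0.01 0.08 0 0.64"

```text
time: 9.45
tool_pos: [0.5047, -0.0741, 0.0631]
orientation: [[0.958, 0.286, 0.003], [0.286, -0.958, 0.011], [0.006, -0.01, -1.0]]
contact_force: [-0.1, -0.9, -0.3]
gripper_width: 0.358
```

Run:
```python
from h import *
s,c=snap('wrist','w3.png')
print(s['tool_pos'],s['contact_force'])
```

```text
[ 0.50471078 -0.07406989  0.06314117] [-0.11086894 -0.9333967  -0.28989029]
```

View pics/w3.png

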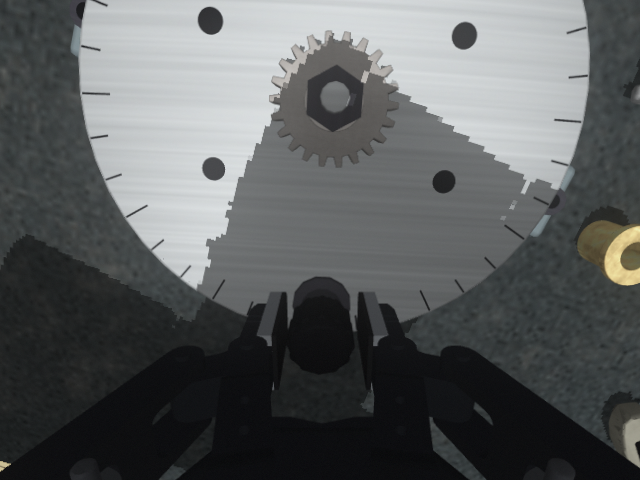

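The knob jumped ahead of the rear finger and is now centred at (320,333) with the same size as when home, which suggests the pin has dropped. I'll take up the play next.

Call:
carry_out --pt "0 0 -0.3 0.01 0.08 0 0.64" --pt "0 0 -0.3 0 0.08 0 0.64" --pt "0 0 -0.3 0.01 0.08 0 0.64" --pt "0 0 -0.3 0 0.06 0 0.64" --pt "0 0 -0.3 0.01 0.06 0 0.64"

```text
time: 9.92
tool_pos: [0.5062, -0.0781, 0.0633]
orientation: [[0.949, 0.314, 0.003], [0.314, -0.949, 0.011], [0.006, -0.01, -1.0]]
contact_force: [-0.9, 1.7, 0.6]
gripper_width: 0.361
```

Call:
carry_out --pt "0 0 -0.3 0.01 0.06 0 0.64" --pt "0 0 -0.3 0 0.06 0 0.64" --pt "0 0 -0.3 0.01 0.06 0 0.64"

```text
time: 10.17
tool_pos: [0.5067, -0.0798, 0.0633]
orientation: [[0.944, 0.33, 0.002], [0.33, -0.944, 0.011], [0.006, -0.01, -1.0]]
contact_force: [-2.9, 0.8, 0.9]
gripper_width: 0.365
```

Call:
carry_out --pt "0 0 -0.3 0.01 0.06 0 0.64" --pt "0 0 -0.3 0 0.06 0 0.64" --pt "0 0 -0.3 0.01 0.06 0 0.64" --pt "0 0 -0.3 0 0.06 0 0.64"

```text
time: 10.5
tool_pos: [0.5075, -0.0822, 0.0632]
orientation: [[0.936, 0.352, 0.002], [0.352, -0.936, 0.011], [0.005, -0.01, -1.0]]
contact_force: [-2.5, 0.9, 1.4]
gripper_width: 0.355
```

Call:
carry_out --pt "0 0 -0.3 0.01 0.06 0 0.64" --pt "0 0 -0.3 0 0.06 0 0.64" --pt "0 0 -0.3 0.01 0.06 0 0.64"

```text
time: 10.75
tool_pos: [0.5079, -0.0831, 0.0631]
orientation: [[0.93, 0.368, 0.0], [0.368, -0.93, 0.013], [0.005, -0.012, -1.0]]
contact_force: [-3.1, 8.9, 3.8]
gripper_width: 0.362
```

Call:
carry_out --pt "0 0 0 0 0.07 0 0.64" --pt "0 0 0 0 0.07 0 0.64"

```text
time: 10.92
tool_pos: [0.5078, -0.083, 0.0631]
orientation: [[0.93, 0.368, -0.001], [0.368, -0.93, 0.016], [0.004, -0.015, -1.0]]
contact_force: [-2.7, 7.3, 3.0]
gripper_width: 0.361
```

Call:
carry_out --pt "0 0 0 0 0.1 0 0.64" --pt "0 0 0 0 0.11 0 0.64" --pt "0 0 0 0 0.11 0 0.64"

```text
time: 11.17
tool_pos: [0.5078, -0.0831, 0.063]
orientation: [[0.93, 0.368, -0.005], [0.368, -0.93, 0.02], [0.003, -0.021, -1.0]]
contact_force: [-2.2, 11.1, 4.5]
gripper_width: 0.36
```

Call:
carry_out --pt "0 0 0 0 0.11 0 0.64" --pt "0 0 0 0 0.11 0 0.64" --pt "0 0 0 0 0.11 0 0.64" --pt "0 0 0 0 0.11 0 0.64" --pt "0 0 0 0 0.11 0 0.64"

```text
time: 11.58
tool_pos: [0.5077, -0.0829, 0.0628]
orientation: [[0.93, 0.368, -0.011], [0.368, -0.929, 0.029], [0.0, -0.031, -1.0]]
contact_force: [-2.5, 11.2, 5.1]
gripper_width: 0.36
```

Call:
carry_out --pt "0 0 0 0 0.11 0 0.64" --pt "0 0 0 0 0.11 0 0.64" --pt "0 0 0 0 0.11 0 0.64" --pt "0 0 0 0 0.11 0 0.64" --pt "0 0 0 0 0.11 0 0.64"

```text
time: 12.0
tool_pos: [0.5076, -0.0827, 0.0626]
orientation: [[0.93, 0.367, -0.017], [0.368, -0.929, 0.038], [-0.002, -0.042, -0.999]]
contact_force: [-3.7, 10.6, 4.9]
gripper_width: 0.363
```

Run:
```python
from h import *
s,c=snap('wrist','w4.png'); print(s['contact_force'],s['tool_pos'])
s,c=snap('scene','sc.png')
R=cv2.Rodrigues(c['rvec'])[0]
def pr(p): return cv2.projectPoints(np.array([p],float),c['rvec'],c['tvec'],c['camera_matrix'],c['dist'])[0].ravel().round(1)
a=np.radians(145.5+53.5)
for z in (.061,.0645,.0885,.0985): print(z,pr([.588+.09*np.cos(a),-.0527+.09*np.sin(a),z]))
u,v=pr([.5,-.083,.0765]).astype(int)
cv2.imwrite('pics/scc.png',cv2.resize(c['image'][max(v-60,0):v+60,max(u-80,0):u+80],None,fx=5,fy=5,interpolation=cv2.INTER_CUBIC)[:,:,::-1]);print(u,v)
```

```text
[-3.69286259 10.64952055  4.91857496] [ 0.50755085 -0.08273538  0.06262861]
0.061 [410.3 232.7]
0.0645 [410.5 231.4]
0.0885 [412.3 222. ]
0.0985 [413.1 218. ]
413 227
```

View pics/scc.png

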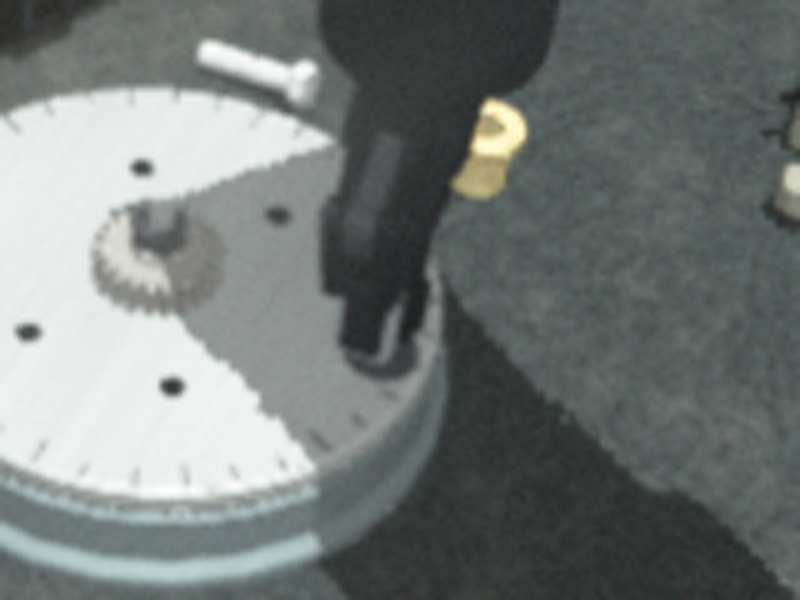

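Call:
carry_out --pt "0 0 0 0 -0.2 0 0.6" --pt "0 0 0 0 -0.1 0 0.3" --pt "0 0 0 0 0 0 0" --pt "0 0 0 0 0 0 0" --pt "0 0 0 0 0 0 0"

```text
time: 12.52
tool_pos: [0.5077, -0.0804, 0.0631]
orientation: [[0.93, 0.368, -0.014], [0.369, -0.929, 0.037], [0.0, -0.04, -0.999]]
contact_force: [-0.0, 0.6, -0.2]
gripper_width: 0.941
```

Call:
carry_out --pt "0 0 0 0 0 -1.5 0" --pt "0 0 0 0 0 -3 0" --pt "0 0 0 0 0 -4 0" --pt "0 0 0 0 0 -3 0" --pt "0 0 0 0 0 0 0"

```text
time: 12.93
tool_pos: [0.5086, -0.0854, 0.181]
orientation: [[0.93, 0.368, -0.018], [0.368, -0.929, 0.037], [-0.003, -0.041, -0.999]]
contact_force: [0.7, 0.5, 0.1]
gripper_width: 0.998
```

Run:
```python
from h import *
s,c=snap('wrist','w5.png'); print(s['contact_force'],s['tool_pos'],s['gripper_width'])
s,c=snap('scene','sc2.png')
a=c['image'][187:267,345:451];cv2.imwrite('pics/sc2c.png',cv2.resize(a,None,fx=7,fy=7,interpolation=cv2.INTER_CUBIC)[:,:,::-1])
def pr(p): return ((cv2.projectPoints(np.array([p],float),c['rvec'],c['tvec'],c['camera_matrix'],c['dist'])[0].ravel()-[345,187])*7).round(0)
for d in (51,54,57):
  t=np.radians(145.5+d)
  print(d,[pr([.588+.09*np.cos(t),-.0527+.09*np.sin(t),z]) for z in (.048,.061,.0645,.0885,.0985)])
```

```text
[0.71545588 0.49797565 0.14830502] [ 0.50863456 -0.08541978  0.18098129] 0.9979725474890722
51 [array([445., 364.]), array([451., 330.]), array([453., 320.]), array([466., 255.]), array([471., 227.])]
54 [array([451., 352.]), array([458., 318.]), array([460., 309.]), array([472., 243.]), array([478., 215.])]
57 [array([457., 340.]), array([464., 306.]), array([465., 297.]), array([478., 231.]), array([483., 203.])]
```

View pics/sc2c.png

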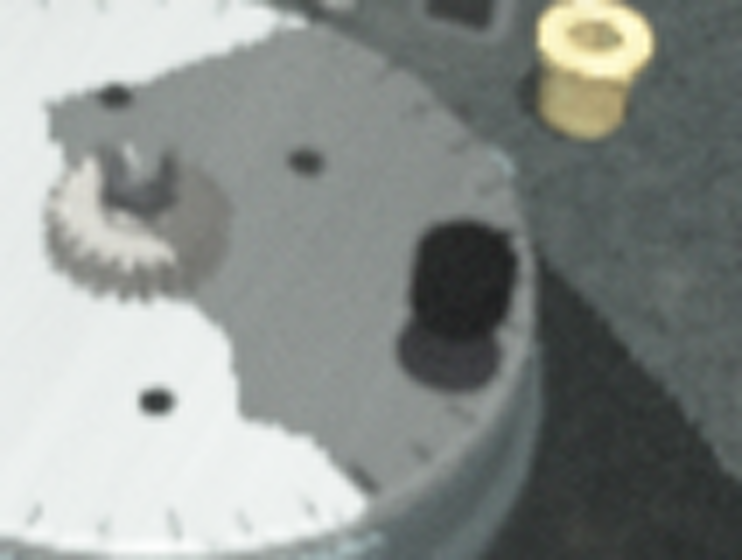

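The knob spans rows 220–340 in the crop, where a home knob at about 52–53° is predicted. The barrel foot at (450,355) agrees. A pin still riding on the ring would show about 28 px higher. The arm is clear, so I'm handing in.

```bash
python3 -c "
from bench import ctrl
print(ctrl.sign_off())"
```

```text
the job is handed in; nothing more can be done
None
```

The stage is on its next station with the pin home, the lock test is done, and the job is handed in. No verdict was reported.

- **Turning:** I gripped the knob, lifted it about 14 mm (about 10 N of spring) and turned the stage counter-clockwise about 24°. Then I let the pin ride on the ring inside loosely open fingers and pushed slowly with one finger until it dropped in.
- **Lock test:** I took up the play and pushed against the far side for a little over 1 s. The readings were a steady 10.6–11.2 N along the push, and the highest seen was about 11 N. Readings came only between moves, so brief peaks would not show.
- **Last checks:** After I let go, the scene view showed the knob and barrel foot where a home pin should be, to about 1 mm, at about 0.91 rad (estimated from the camera). The gripper was open and clear at 0.18 m with no contact force. The arm's path stayed clear of the loose parts, though I did not measure their positions again.
- **Did not quite agree:** The knob's radius measured 85–88 mm in the images against the stated 90 mm. The tool also tilted about 2.4° during the push. Neither affected the result as far as I could see.

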